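# Tip bearing balls into the tray with the flap lever

### The arm

A 6-joint arm with a two-finger parallel gripper is mounted at the origin on the work surface. World frame = base frame: x ahead of the robot, y to its left, z up, the work surface at z = 0. Lengths are in m, angles in rad, forces in N, time in s.
With the tool pointing down it reaches from about 0.375 to 0.75 m from the base axis. Payload 9 kg.
Tool frame: the origin (TCP) lies at the very end of the fingers, on their centre line; the grasp point (between the pads) lies behind it (hold_point_z is the z of the grasp point in the tool frame, in m); z points along the fingers, y is the line along which they close (so a half turn about z gives the same grasp; the last joint's range is limited). The gripper opens to 85 mm and grips with 20 to 120 N. Pads are 22 mm wide; open, the fingers measure 114 mm over their backs; the gripper's body (76 mm by 85 mm) begins 54 mm behind the grasp point. The pads swing forward as they close: fully open they stand 13 mm farther back than shut.
Start: joints at [-1.374, 0.104, 0.097, 1.564, 0, 1.353], TCP at [0.242, -0.549, 0.231] pointing down, gripper open.
Joint ranges: [-2.99, 2.99], [-0.84, 1.86], [-1.1, 1.16], [-1.84, 2.11], [-1.51, 1.56], [-3.14, 3.14]. Speed limits (rad/s): [2.22, 2.22, 2.57, 3.14, 3.14, 3.14].

### API

Orientations are given as [roll, pitch, yaw] about the fixed x, y, z axes, in that order (R = Rz(yaw) Ry(pitch) Rx(roll)).
In Python, from workcell import sense, grab_frame, camera_model, close_job, hold_point_z gives the robot as it stands. The module is installed in compiled form; this text tells all that it offers.
- The arm moves only by the tool jog_arm, never from a script. Its argument "plan" is a list of rows, each an object with "claw": the opening in per cent of the stroke, from 0 (shut) to 100 (fully open); "translation": the shift along the world's x, y, z in mm, a list of three; "twist": the turn, a rotation vector about the world's x, y, z in rad, a list of three. In form: [{"claw": claw, "translation": [x, y, z], "twist": [rx, ry, rz]}, ...]. A call has exactly 10 rows; each row is the pose to reach, as a shift and turn from the pose commanded when the call began; what a row does not reach only later rows make up. A row lasts 1/12 s, in which the tool goes at most 41.7 mm and 7.16 degrees, less where a joint would pass 70% of its speed; a pose out of reach is approached as far as the arm can. A call with a gripper value outside its range is refused whole. The fingers move at their own pace and stop on an object; "grip_force" is the grip in N (left out, the last holds). Time passes only in rows, so rows that repeat a pose let the fingers close, or fill a call up. It gives the time, the measured TCP pose, the force, the opening and the grip force at its end, in the units of the state.
- sense(): the state, without advancing time (a new reading comes with each control period).
- grab_frame(name): name is "scene" or "side" or "wrist"; returns the picture (400x640x3 uint8, blue, green, red); there is no depth.
- camera_model(name): a dict with "camera_matrix" (3x3 intrinsics, pixels), "eye" and "attitude" of the camera in the world. Camera axes: x right, y down, z forward; pixel columns grow to the right and rows downward; lengths in m; the calibration is good to about 2 mm. A picture is of the moment at which its call begins: read the wrist's pose just before it. camera_model takes no time and is no camera call; for the wrist camera it gives the pose at the moment of the call.
- close_job(): hands the job in; it is judged then, once.
The state is a dict: "time_s": time; "joint_pos": joint angles; "qd": joint speeds; "tau": joint torques, N m; "tool_pos": TCP position; "tool_rot": TCP orientation; "contact_force": force on the tool from outside, world axes, zero at the start; "moment": the same for the moment, N m; "width": opening from 0.0 (shut) to 1.0 (fully open); "finger_force": force on a finger pad.
Only numpy, scipy, OpenCV 4.12 (cv2) and the standard library are available. Lean on these libraries where they do the work, as an engineer would, in place of code of your own. Each camera call takes 0.05 s, during which the arm holds its last target. There are 200 camera calls.

### The job

Press the yellow pad on the long end of the lever down with the fingertips, smoothly, so that the heavy steel flap tips and all three bearing balls roll into the red tray. Then let the lever up gently until the flap is fully down again, not slamming, and move clear. Do not lift the lever out of its fork, do not touch the flap or the balls, and leave everything else on the bench where it is.

Things in the scene. Friction and masses are not known exactly. Their poses are not given: they have to be found in the camera images.
- tipper: tipping station fixed to the bench: (all lengths in mm) blue frame 590 long (x), 180 wide, with lever, flap and red tray in a row. Origin at bench level under the lever's pin; z up; x runs from the lever's long end to the tray. At x = 0 the fork for the pin, 90 high; at x = 225 the flap's hinge posts, 103 high; at x = -203, under the pad, a rubber stop 14 high
- lever: loose dark steel bar 280 long, 20 wide, lying with a cross pin in the open-topped fork; short end (68 from the pin) under the flap's lug, long end along the tipper's -x, slanting up 0.30 rad. Origin at the pin's centre, 75 above the bench; axes parallel to the tipper's at rest. Turns about the pin (tipper's y); 3 to 9 N on the pad press it; the flap's weight swings it back
- pad (a point): centre of the top face of the yellow press pad on the lever's long end, pad 44 x 40, 8 thick, parallel to the bar. At rest about 145 above the bench and 193 from the pin along the tipper's -x; it moves on an arc about the pin. Pressed to about 50 above the bench, the flap is about 0.2 rad up; on the rubber stop it is about 30 above the bench
- flap (a joint): angle in rad of the heavy steel flap (3.6 kg, 150 x 140, rims on three sides, top face 85 above the bench) about its hinge on the tray side: 0 = fully down, grows as its lever side rises, 0.4 at most. At 0 it slopes 0.07 away from the tray; above about 0.1 the balls roll to the tray. It falls shut if the lever is let go. About 0.4 rad per rad of lever
- lug (a point): top side of the flap's lug, the 45 wide steel tongue that lies on the lever's short end
- tray (a point): centre of the inner floor of the red catch tray, 13 above the bench, inside 109 (x) x 150 (y), walls 60 to 88 above the bench, beyond the flap's open edge
- ball0_center (a point): centre of a loose 30 mm steel bearing ball (110 g), at the start on the flap against its rim
- ball1_center (a point): centre of a loose 30 mm steel bearing ball (110 g), at the start on the flap against its rim
- ball2_center (a point): centre of a loose 30 mm steel bearing ball (110 g), at the start on the flap against its rim
- spray_can: small green-labelled can, 52 across, 100 high, standing beside the lever; origin at the centre of its underside; leave alone
- carton: closed cardboard carton 110 x 80 x 60, origin at the centre of its underside; leave alone
- wrench: steel wrench lying on the bench; leave alone
- screwdriver: screwdriver lying on the bench; leave alone
- mug: blue mug 80 across, 90 high, origin at the centre of its underside; leave alone
Mind the look-alikes: they are no part of the job. Leave any brown or pink look-alike of the part that bears ball0_center alone.

How it is judged:
By the outcome, as a careful person would: the job done as asked, in the order asked, and still so for the second after the job is handed in, with the robot touching nothing.
It also fails if it takes over 40 s, if anything falls off the work surface, if the arm or the gripper's body presses on something with over 40 N, if the wrist force passes 120 N, or if a joint passes its speed limit or range.

## Working session

There is one attempt and no reset: what is moved stays moved. The work goes in short steps, Python scripts to look and compute and a tool call to move; the robot and the scene stay as the last step left them, time stands still between calls to the robot, and variables do not carry over. Pictures are saved under pics/ and viewed, at most 10 in all, crops included, and the job is handed in when it is done.

Besides the shell and the picture viewer there is one more tool, called as name(argument=value, ...), one argument or row to a line, values as JSON. jog_arm: Moves the arm, as the interface text tells. Its arguments: {"type":"object","properties":{"plan":{"type":"array"},"grip_force":{"type":"number"}},"required":["plan"]}

```bash
mkdir -p pics
python3 - <<'E'
from workcell import *
import cv2,numpy as np
a=grab_frame("scene");b=grab_frame("side")
cv2.imwrite("pics/scene.png",a);cv2.imwrite("pics/side.png",b)
for n in("scene","side"):print(n,camera_model(n))
print(sense(),hold_point_z)
E
```

```text
scene {'camera_matrix': array([[471.16545623,   0.        , 305.39121233],
       [  0.        , 471.16545623, 198.1563634 ],
       [  0.        ,   0.        ,   1.        ]]), 'eye': array([ 1.39228606, -0.14039919,  1.0058106 ]), 'attitude': array([-2.40585244e+00, -2.00382887e-03,  1.40047786e+00])}
side {'camera_matrix': array([[367.60812669,   0.        , 319.11432846],
       [  0.        , 367.60812669, 197.23462097],
       [  0.        ,   0.        ,   1.        ]]), 'eye': array([0.4359111 , 0.70643208, 0.64077793]), 'attitude': array([-2.21889611,  0.02183076, -2.96592047])}
{'time_s': 0.1, 'joint_pos': array([-1.37366968e+00,  1.04622822e-01,  9.65589764e-02,  1.56386845e+00,
        2.01321780e-05,  1.35309979e+00]), 'qd': array([ 0.00080056, -0.00213907,  0.00217257,  0.00091093, -0.00051991,
       -0.00053099]), 'tau': array([ 6.52841598e-03, -5.58201134e+01,  5.04725218e+01,  1.27889865e-02,
       -3.49092352e-04,  2.64366867e-05]), 'tool_pos': array([ 0.24177752, -0.54882646,  0.23061646]), 'tool_rot': array([-3.14048784e+00, -2.65005204e-04,  4.14823027e-01]), 'contact_force': array([0.17127953, 0.15612412, 0.16606882]), 'moment': array([0.03540295, 0.02995599, 0.00649901]), 'finger_force': 0.0, 'width': 1.0024161803403973} -0.0187
```

View pics/scene.png

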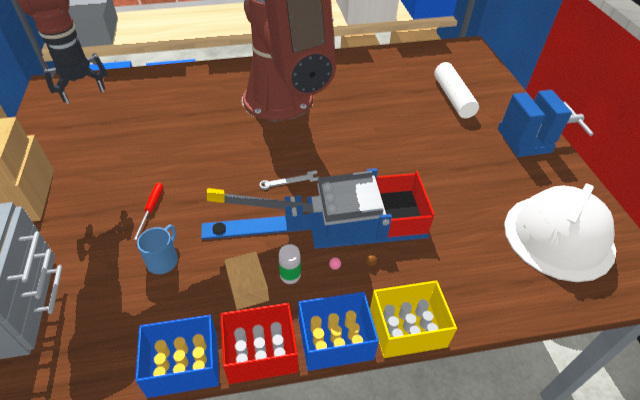

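View pics/side.png

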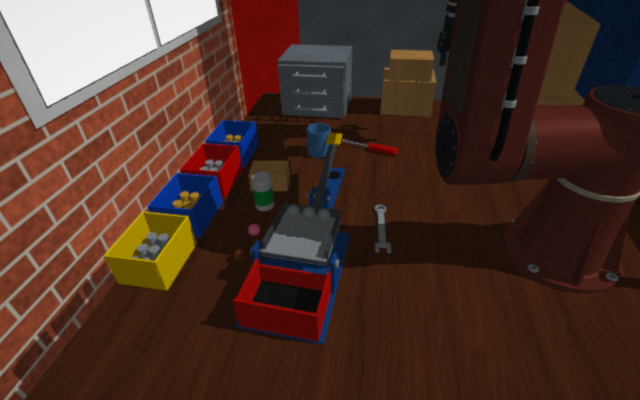

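The scene view shows the yellow pad at about (216,196), the lever running right to the flap at (350,200), and the red tray at (405,205). The side view shows the pad at (335,139) and three steel balls on the flap near (292–323,213). The pink ball at (335,264) and brown ball at (372,259) in the scene view lie on the bench and are look-alikes. The yellow bin at (413,318) isn't the pad either, because the pad has to be on the lever's raised end. Next I'll triangulate the pad and confirm it in a crop.

```bash
cat > h.py <<'E'
from workcell import *
import cv2,numpy as np
from scipy.spatial.transform import Rotation as R
def cam(n):
    c=camera_model(n);return c['camera_matrix'],np.array(c['eye']),R.from_euler('xyz',c['attitude']).as_matrix()
def ray(c,p):
    d=c[2]@np.linalg.inv(c[0])@[p[0],p[1],1.];return d/np.linalg.norm(d)
def plane(c,p,z):
    d=ray(c,p);return c[1]+d*(z-c[1][2])/d[2]
def tri(c1,p1,c2,p2):
    d1,d2=ray(c1,p1),ray(c2,p2);s=np.linalg.lstsq(np.c_[d1,-d2],c2[1]-c1[1],rcond=None)[0]
    a,b=c1[1]+s[0]*d1,c2[1]+s[1]*d2;return (a+b)/2,np.linalg.norm(a-b)
def proj(c,X):
    q=c[0]@c[2].T@(np.array(X)-c[1]);return q[:2]/q[2]
def blobs(img,lo,hi,roi):
    x0,y0,x1,y1=roi;m=cv2.inRange(cv2.cvtColor(img[y0:y1,x0:x1],cv2.COLOR_BGR2HSV),lo,hi)
    n,_,s,c=cv2.connectedComponentsWithStats(m)
    return [(s[i,4],s[i,:4]+[x0,y0,0,0],c[i]+[x0,y0]) for i in range(1,n) if s[i,4]>15]
E
python3 - <<'E'
from h import *
a=cv2.imread("pics/scene.png");b=cv2.imread("pics/side.png")
A,B=cam("scene"),cam("side")
Y=((20,120,80),(35,255,255))
pa=blobs(a,*Y,(190,175,250,215));pb=blobs(b,*Y,(315,120,355,160));print(pa,pb)
P,e=tri(A,max(pa,key=lambda t:t[0])[2],B,max(pb,key=lambda t:t[0])[2]);print("pad",P,e)
bl=blobs(a,(100,120,60),(120,255,255),(190,205,300,250));print(bl)
cv2.imwrite("pics/crop.png",np.hstack([cv2.resize(a[170:270,190:320],None,fx=3,fy=4),cv2.resize(b[110:210,290:390],None,fx=4,fy=4)]))
for p in [(202,223),(203,239),(290,232)]:print(p,plane(A,p,.02))
# tray upper corners seen by both
E
```

```text
[(np.int32(245), array([207, 188,  18,  15]), array([215.4       , 195.01632653]))] [(np.int32(156), array([327, 133,  16,  12]), array([334.39102564, 138.34615385]))]
pad [ 0.56882197 -0.22589974  0.13795333] 0.002114674537669442
[(np.int32(1502), array([202, 206,  98,  33]), array([254.8322237 , 225.71438083]))]
(202, 223) [ 0.55530393 -0.27688516  0.02      ]
(203, 239) [ 0.6101729  -0.27562263  0.02      ]
(290, 232) [ 0.62544828 -0.04789261  0.02      ]
```

View pics/crop.png

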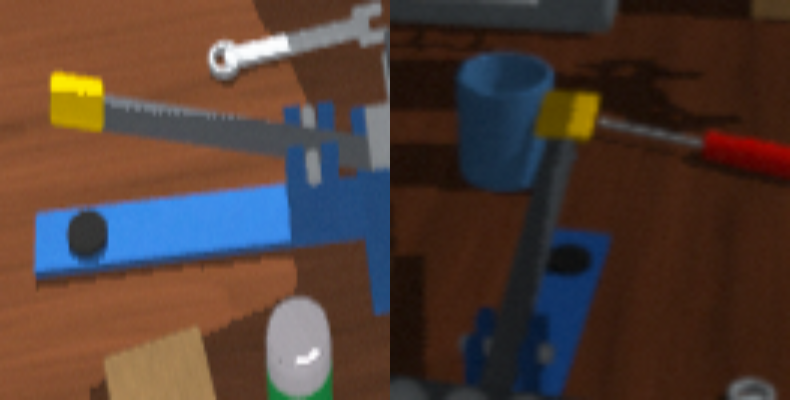

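The crop confirms the yellow pad on the raised end of the lever, at scene crop (77,102) and side crop (568,115). It also shows the black stop at (88,232) and the pin at about (312,147). I'll get the axis from the stop, pin and pad.

Run:
```python
from h import *
A,B=cam("scene"),cam("side")
s=plane(A,(190+88/3,170+230/4),.014); s2=plane(B,(290+(570-390)/4,110+259/4),.014)
p=plane(A,(190+312/3,170+147/4),.077)
print("stop",s,s2,"pin",p,tri(A,(294,206.7),B,(318.5,198)))
pad=plane(A,(215.5,192.5),.145); padB=plane(B,(334.5,137),.145); print("pad",pad,padB)
for q in (pad,s): d=(p-q)[:2];print(np.linalg.norm(d),np.degrees(np.arctan2(d[1],d[0])))
```

```text
stop [ 0.57374885 -0.23221305  0.014     ] [ 0.56581143 -0.22603071  0.014     ] pin [ 0.58879277 -0.0305565   0.077     ] (array([ 0.58142782, -0.0299882 ,  0.0696007 ]), np.float64(0.001415707702588268))
pad [ 0.56828641 -0.2240709   0.145     ] [ 0.56731219 -0.22253274  0.145     ]
0.19459787501945544 83.95104933566138
0.2022169210445217 85.73354230370174
```

jog_arm(
  plan=[
    {"claw": 0,"translation": [20,20,0],"twist": [0,0,0.07]},
    {"claw": 0,"translation": [45,45,0],"twist": [0,0,0.17]},
    {"claw": 0,"translation": [70,70,0],"twist": [0,0,0.28]},
    {"claw": 0,"translation": [95,95,0],"twist": [0,0,0.39]},
    {"claw": 0,"translation": [120,120,0],"twist": [0,0,0.5]},
    {"claw": 0,"translation": [145,145,0],"twist": [0,0,0.61]},
    {"claw": 0,"translation": [170,170,0],"twist": [0,0,0.72]},
    {"claw": 0,"translation": [195,195,0],"twist": [0,0,0.83]},
    {"claw": 0,"translation": [220,220,0],"twist": [0,0,0.94]},
    {"claw": 0,"translation": [240,240,0],"twist": [0,0,1.05]},
  ],
)

```text
time_s: 0.93
tool_pos: [0.4831, -0.307, 0.231]
tool_rot: [-3.142, -0.001, 1.471]
contact_force: [0.4, -0.5, 0.4]
width: 0.002
finger_force: 0.0
```

jog_arm(
  plan=[
    {"claw": 0,"translation": [15,15,0],"twist": [0,0,0]},
    {"claw": 0,"translation": [30,30,0],"twist": [0,0,0]},
    {"claw": 0,"translation": [45,45,0],"twist": [0,0,0]},
    {"claw": 0,"translation": [60,60,-5],"twist": [0,0,0]},
    {"claw": 0,"translation": [75,74,-15],"twist": [0,0,0]},
    {"claw": 0,"translation": [85,84,-25],"twist": [0,0,0]},
    {"claw": 0,"translation": [85,84,-35],"twist": [0,0,0]},
    {"claw": 0,"translation": [85,84,-45],"twist": [0,0,0]},
    {"claw": 0,"translation": [85,84,-50],"twist": [0,0,0]},
    {"claw": 0,"translation": [85,84,-50],"twist": [0,0,0]},
  ],
)

```text
time_s: 1.77
tool_pos: [0.5656, -0.2254, 0.1795]
tool_rot: [-3.139, -0.001, 1.464]
contact_force: [-0.3, 0.1, 0.2]
width: -0.0
finger_force: 0.0
```

Run:
```python
from h import *
ims=[]
s=sense();print(s['tool_pos'],s['contact_force'])
for n in("scene","side"):
    i=grab_frame(n);c=cam(n);t=proj(c,s['tool_pos']);print(n,t)
    x,y=t.astype(int);ims.append(cv2.resize(i[max(y-50,0):y+50,x-50:x+50],(400,400)))
cv2.imwrite("pics/near.png",np.hstack(ims))
```

```text
[ 0.56557216 -0.22539299  0.17945222] [-0.34265498  0.10302173  0.19705387]
scene [212.93661718 182.15848367]
side [335.3043571  125.51582305]
```

View pics/near.png

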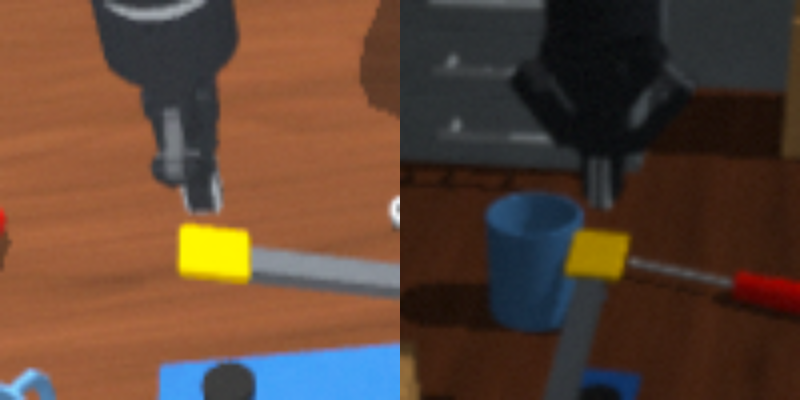

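The fingertips are shut and sit centred above the pad in both views, at crop (200,200) in the scene and (600,200) in the side view. I'll press down along the arc.

jog_arm(
  plan=[
    {"claw": 0,"translation": [0,0,-3],"twist": [0,0,0]},
    {"claw": 0,"translation": [0,0,-7],"twist": [0,0,0]},
    {"claw": 0,"translation": [0,0,-12],"twist": [0,0,0]},
    {"claw": 0,"translation": [0,0,-17],"twist": [0,0,0]},
    {"claw": 0,"translation": [0,0,-22],"twist": [0,0,0]},
    {"claw": 0,"translation": [0,0,-26],"twist": [0,0,0]},
    {"claw": 0,"translation": [0,0,-29],"twist": [0,0,0]},
    {"claw": 0,"translation": [0,0,-32],"twist": [0,0,0]},
    {"claw": 0,"translation": [0,-1,-35],"twist": [0,0,0]},
    {"claw": 0,"translation": [0,-1,-38],"twist": [0,0,0]},
  ],
)

```text
time_s: 2.7
tool_pos: [0.5671, -0.2266, 0.1438]
tool_rot: [3.141, 0.001, 1.465]
contact_force: [-0.2, -1.6, 7.4]
width: -0.0
finger_force: 3.5
```

jog_arm(
  plan=[
    {"claw": 0,"translation": [0,-1,-3],"twist": [0,0,0]},
    {"claw": 0,"translation": [0,-2,-6],"twist": [0,0,0]},
    {"claw": 0,"translation": [0,-3,-9],"twist": [0,0,0]},
    {"claw": 0,"translation": [0,-4,-12],"twist": [0,0,0]},
    {"claw": 0,"translation": [0,-5,-15],"twist": [0,0,0]},
    {"claw": 0,"translation": [0,-6,-19],"twist": [0,0,0]},
    {"claw": 0,"translation": [-1,-6,-23],"twist": [0,0,0]},
    {"claw": 0,"translation": [-1,-7,-27],"twist": [0,0,0]},
    {"claw": 0,"translation": [-1,-8,-31],"twist": [0,0,0]},
    {"claw": 0,"translation": [-1,-8,-35],"twist": [0,0,0]},
  ],
)

```text
time_s: 3.53
tool_pos: [0.5667, -0.2358, 0.1099]
tool_rot: [3.139, 0.003, 1.464]
contact_force: [-1.9, -4.6, 8.7]
width: -0.003
finger_force: 3.8
```

jog_arm(
  plan=[
    {"claw": 0,"translation": [0,-1,-4],"twist": [0,0,0]},
    {"claw": 0,"translation": [0,-1,-8],"twist": [0,0,0]},
    {"claw": 0,"translation": [0,-2,-12],"twist": [0,0,0]},
    {"claw": 0,"translation": [0,-2,-16],"twist": [0,0,0]},
    {"claw": 0,"translation": [0,-2,-20],"twist": [0,0,0]},
    {"claw": 0,"translation": [0,-3,-24],"twist": [0,0,0]},
    {"claw": 0,"translation": [0,-3,-28],"twist": [0,0,0]},
    {"claw": 0,"translation": [0,-3,-32],"twist": [0,0,0]},
    {"claw": 0,"translation": [0,-3,-36],"twist": [0,0,0]},
    {"claw": 0,"translation": [0,-3,-40],"twist": [0,0,0]},
  ],
)

```text
time_s: 4.37
tool_pos: [0.5671, -0.2392, 0.0702]
tool_rot: [3.138, 0.004, 1.464]
contact_force: [-0.2, -4.8, 8.6]
width: -0.001
finger_force: 4.2
```

Now I'll ease down to about 45 mm and hold.

jog_arm(
  plan=[
    {"claw": 0,"translation": [0,0,-3],"twist": [0,0,0]},
    {"claw": 0,"translation": [0,0,-6],"twist": [0,0,0]},
    {"claw": 0,"translation": [0,1,-9],"twist": [0,0,0]},
    {"claw": 0,"translation": [0,1,-12],"twist": [0,0,0]},
    {"claw": 0,"translation": [0,1,-15],"twist": [0,0,0]},
    {"claw": 0,"translation": [0,1,-17],"twist": [0,0,0]},
    {"claw": 0,"translation": [0,2,-19],"twist": [0,0,0]},
    {"claw": 0,"translation": [0,2,-21],"twist": [0,0,0]},
    {"claw": 0,"translation": [0,2,-22],"twist": [0,0,0]},
    {"claw": 0,"translation": [0,2,-23],"twist": [0,0,0]},
  ],
)

```text
time_s: 5.2
tool_pos: [0.5669, -0.237, 0.0469]
tool_rot: [3.139, 0.003, 1.464]
contact_force: [-0.2, -4.2, 7.5]
width: 0.007
finger_force: 3.6
```

jog_arm(
  plan=[
    {"claw": 0,"translation": [0,0,0],"twist": [0,0,0]},
    {"claw": 0,"translation": [0,0,0],"twist": [0,0,0]},
    {"claw": 0,"translation": [0,0,0],"twist": [0,0,0]},
    {"claw": 0,"translation": [0,0,0],"twist": [0,0,0]},
    {"claw": 0,"translation": [0,0,0],"twist": [0,0,0]},
    {"claw": 0,"translation": [0,0,0],"twist": [0,0,0]},
    {"claw": 0,"translation": [0,0,0],"twist": [0,0,0]},
    {"claw": 0,"translation": [0,0,0],"twist": [0,0,0]},
    {"claw": 0,"translation": [0,0,0],"twist": [0,0,0]},
    {"claw": 0,"translation": [0,0,0],"twist": [0,0,0]},
  ],
)

```text
time_s: 6.03
tool_pos: [0.5669, -0.237, 0.0469]
tool_rot: [3.139, 0.003, 1.464]
contact_force: [0.1, -4.1, 6.1]
width: -0.003
finger_force: 3.2
```

Run:
```python
from h import *
a=grab_frame("scene");b=grab_frame("side")
cv2.imwrite("pics/tip.png",np.hstack([cv2.resize(a[150:280,310:440],(400,400)),cv2.resize(b[190:340,220:370],(400,400))]))
print(sense()['contact_force'])
```

```text
[ 0.68560349 -5.26697754  5.51549467]
```

View pics/tip.png

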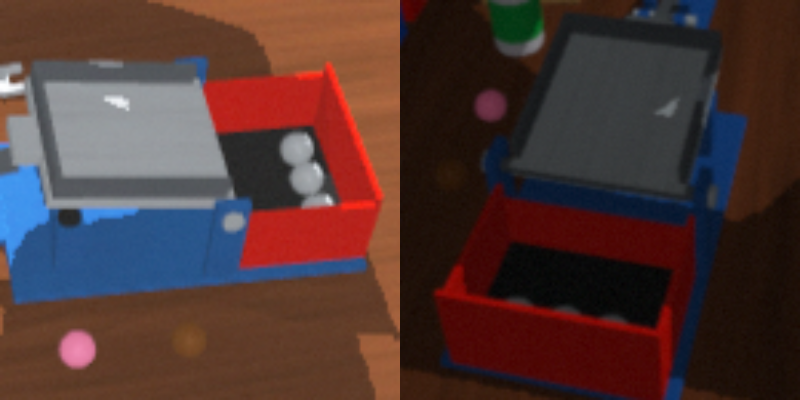

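All three balls are in the red tray, at scene crop (297,150), (307,178) and (318,200), and the flap is empty. Now I'll let the lever up gently along the reversed arc.

jog_arm(
  plan=[
    {"claw": 0,"translation": [0,0,1],"twist": [0,0,0]},
    {"claw": 0,"translation": [0,0,3],"twist": [0,0,0]},
    {"claw": 0,"translation": [0,-1,6],"twist": [0,0,0]},
    {"claw": 0,"translation": [0,-1,9],"twist": [0,0,0]},
    {"claw": 0,"translation": [0,-1,12],"twist": [0,0,0]},
    {"claw": 0,"translation": [0,-1,15],"twist": [0,0,0]},
    {"claw": 0,"translation": [0,-2,18],"twist": [0,0,0]},
    {"claw": 0,"translation": [0,-2,21],"twist": [0,0,0]},
    {"claw": 0,"translation": [0,-2,24],"twist": [0,0,0]},
    {"claw": 0,"translation": [0,-2,27],"twist": [0,0,0]},
  ],
)

```text
time_s: 6.97
tool_pos: [0.5658, -0.2369, 0.0726]
tool_rot: [3.142, -0.0, 1.465]
contact_force: [-0.4, -0.8, 4.4]
width: 0.002
finger_force: 2.3
```

jog_arm(
  plan=[
    {"claw": 0,"translation": [0,0,3],"twist": [0,0,0]},
    {"claw": 0,"translation": [0,0,6],"twist": [0,0,0]},
    {"claw": 0,"translation": [0,0,9],"twist": [0,0,0]},
    {"claw": 0,"translation": [0,1,12],"twist": [0,0,0]},
    {"claw": 0,"translation": [0,1,15],"twist": [0,0,0]},
    {"claw": 0,"translation": [0,1,18],"twist": [0,0,0]},
    {"claw": 0,"translation": [0,2,21],"twist": [0,0,0]},
    {"claw": 0,"translation": [0,2,24],"twist": [0,0,0]},
    {"claw": 0,"translation": [0,2,27],"twist": [0,0,0]},
    {"claw": 0,"translation": [0,3,30],"twist": [0,0,0]},
  ],
)

```text
time_s: 7.8
tool_pos: [0.5658, -0.2342, 0.1026]
tool_rot: [3.141, 0.0, 1.465]
contact_force: [0.2, -1.2, 5.4]
width: 0.001
finger_force: 2.6
```

jog_arm(
  plan=[
    {"claw": 0,"translation": [0,0,3],"twist": [0,0,0]},
    {"claw": 0,"translation": [0,1,6],"twist": [0,0,0]},
    {"claw": 0,"translation": [0,2,9],"twist": [0,0,0]},
    {"claw": 0,"translation": [0,2,11],"twist": [0,0,0]},
    {"claw": 0,"translation": [0,3,13],"twist": [0,0,0]},
    {"claw": 0,"translation": [0,3,15],"twist": [0,0,0]},
    {"claw": 0,"translation": [0,4,17],"twist": [0,0,0]},
    {"claw": 0,"translation": [0,4,19],"twist": [0,0,0]},
    {"claw": 0,"translation": [0,5,21],"twist": [0,0,0]},
    {"claw": 0,"translation": [0,6,23],"twist": [0,0,0]},
  ],
)

```text
time_s: 8.63
tool_pos: [0.566, -0.2289, 0.1261]
tool_rot: [3.141, 0.002, 1.464]
contact_force: [-0.2, -2.7, 6.3]
width: -0.0
finger_force: 2.9
```

jog_arm(
  plan=[
    {"claw": 0,"translation": [0,0,2],"twist": [0,0,0]},
    {"claw": 0,"translation": [0,1,4],"twist": [0,0,0]},
    {"claw": 0,"translation": [0,1,6],"twist": [0,0,0]},
    {"claw": 0,"translation": [0,2,8],"twist": [0,0,0]},
    {"claw": 0,"translation": [0,2,10],"twist": [0,0,0]},
    {"claw": 0,"translation": [0,3,12],"twist": [0,0,0]},
    {"claw": 0,"translation": [0,3,13],"twist": [0,0,0]},
    {"claw": 0,"translation": [0,3,14],"twist": [0,0,0]},
    {"claw": 0,"translation": [0,3,15],"twist": [0,0,0]},
    {"claw": 0,"translation": [0,3,16],"twist": [0,0,0]},
  ],
)

```text
time_s: 9.47
tool_pos: [0.5659, -0.2244, 0.1413]
tool_rot: [3.141, -0.001, 1.465]
contact_force: [1.0, 4.5, 3.6]
width: 0.0
finger_force: 2.6
```

jog_arm(
  plan=[
    {"claw": 0,"translation": [0,0,1],"twist": [0,0,0]},
    {"claw": 0,"translation": [0,0,2],"twist": [0,0,0]},
    {"claw": 0,"translation": [0,0,3],"twist": [0,0,0]},
    {"claw": 0,"translation": [0,0,4],"twist": [0,0,0]},
    {"claw": 0,"translation": [0,0,5],"twist": [0,0,0]},
    {"claw": 0,"translation": [0,0,6],"twist": [0,0,0]},
    {"claw": 0,"translation": [0,0,7],"twist": [0,0,0]},
    {"claw": 0,"translation": [0,0,8],"twist": [0,0,0]},
    {"claw": 0,"translation": [0,0,9],"twist": [0,0,0]},
    {"claw": 0,"translation": [0,0,10],"twist": [0,0,0]},
  ],
)

```text
time_s: 10.3
tool_pos: [0.5657, -0.2253, 0.1512]
tool_rot: [-3.141, 0.0, 1.465]
contact_force: [-0.6, 0.3, -0.8]
width: -0.002
finger_force: 0.0
```

jog_arm(
  plan=[
    {"claw": 0,"translation": [0,0,4],"twist": [0,0,0]},
    {"claw": 0,"translation": [0,0,10],"twist": [0,0,0]},
    {"claw": 0,"translation": [0,0,20],"twist": [0,0,0]},
    {"claw": 0,"translation": [0,0,32],"twist": [0,0,0]},
    {"claw": 0,"translation": [0,0,44],"twist": [0,0,0]},
    {"claw": 0,"translation": [-10,-10,56],"twist": [0,0,0]},
    {"claw": 0,"translation": [-25,-25,66],"twist": [0,0,0]},
    {"claw": 0,"translation": [-45,-45,72],"twist": [0,0,0]},
    {"claw": 0,"translation": [-60,-60,75],"twist": [0,0,0]},
    {"claw": 0,"translation": [-65,-65,75],"twist": [0,0,0]},
  ],
)

```text
time_s: 11.13
tool_pos: [0.4992, -0.2929, 0.2287]
tool_rot: [3.14, 0.002, 1.463]
contact_force: [-0.2, -0.3, 0.3]
width: -0.0
finger_force: 0.0
```

Run:
```python
from h import *
s=sense();print(s['tool_pos'],s['contact_force'],s['qd'].max())
a=grab_frame("scene");b=grab_frame("side")
cv2.imwrite("pics/end.png",np.hstack([cv2.resize(a[160:290,190:450],(400,300)),cv2.resize(b[110:350,200:440],(400,300))]))
```

```text
[ 0.49918989 -0.29286479  0.22868891] [-0.15092516 -0.29472893  0.30955089] 0.016427508837964084
```

View pics/end.png

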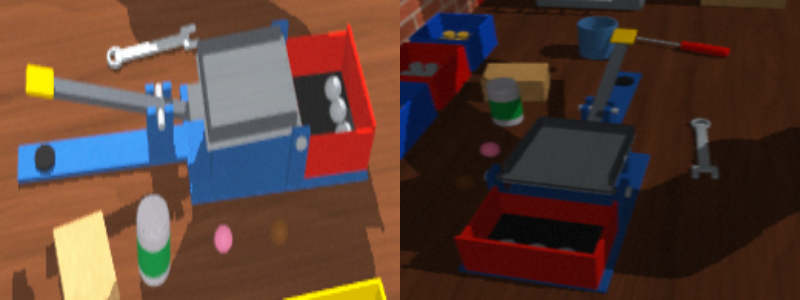

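The lever is back at rest with its pad at scene pixel (216,195), the same as at the start. The flap is down, the three balls are in the tray at crop (333,88) to (342,128), and nothing else has moved.

```bash
python3 -c "
from workcell import *
print(close_job())"
```

```text
the job is handed in; nothing more can be done
None
```

The job is handed in: all three balls are in the red tray, the lever was let up gently until the flap was fully down, and the arm is clear with nothing else moved (about 11 s of the 40 s used).

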